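Weight down the pattern templates on the cutting table

TASK

Weight down the four white card templates so that they can be traced: stand each of the four knobbed steel pattern weights upright within the ring drawn on a template, the biggest weight in the biggest ring, the next in the next, and so on to the smallest weight in the smallest ring. Set them down, do not drop them, let go of them all, and leave the empty reel and the paint jar where they stand.

Things in the scene. Friction and masses are not known exactly. Their poses are not given: they have to be found in the camera images.
- weight_66: The largest of four pattern weights (loose): dark steel disc, 66 mm diameter, 14 mm high, with a plain round wooden knob on top, 20 mm diameter, upright along the axis from 14 mm to 52 mm above the underside, to be gripped from above in any direction. Stands upright on the table at the start. Origin: centre of its underside; z up along the knob.
- weight_54: The second largest of four pattern weights (loose): dark steel disc, 54 mm diameter, 14 mm high, with a plain round wooden knob on top, 20 mm diameter, upright along the axis from 14 mm to 52 mm above the underside, to be gripped from above in any direction. Stands upright on the table at the start. Origin: centre of its underside; z up along the knob.
- weight_42: The second smallest of four pattern weights (loose): dark steel disc, 42 mm diameter, 14 mm high, with a plain round wooden knob on top, 20 mm diameter, upright along the axis from 14 mm to 52 mm above the underside, to be gripped from above in any direction. Stands upright on the table at the start. Origin: centre of its underside; z up along the knob.
- weight_30: The smallest of four pattern weights (loose): dark steel disc, 30 mm diameter, 14 mm high, with a plain round wooden knob on top, 20 mm diameter, upright along the axis from 14 mm to 52 mm above the underside, to be gripped from above in any direction. Stands upright on the table at the start. Origin: centre of its underside; z up along the knob.
- yoke_card: Flat white card template fixed to the table, 3 mm thick (top face 3 mm above the table): a plain rectangle, 108 mm along its x by 140 mm along its y, ring at its centre. A thin black ring of 82 mm inner diameter is drawn on it, the largest of the four rings; it surrounds the base of its weight with 8 mm to spare all round. Origin: on the underside, below the ring's centre; z up.
- pocket_card: Flat white card template fixed to the table, 3 mm thick (top face 3 mm above the table): a patch pocket: 92 mm wide along y, with straight sides from 42 mm on the +x side of the ring's centre to 42 mm on the -x side, then a point that reaches 88 mm to -x. A thin black ring of 70 mm inner diameter is drawn on it, the second largest of the four rings; it surrounds the base of its weight with 8 mm to spare all round. Origin: on the underside, below the ring's centre; z up.
- collar_card: Flat white card template fixed to the table, 3 mm thick (top face 3 mm above the table): a long narrow strip, 76 mm along its x by 150 mm along its y, ring at its centre. A thin black ring of 58 mm inner diameter is drawn on it, the second smallest of the four rings; it surrounds the base of its weight with 8 mm to spare all round. Origin: on the underside, below the ring's centre; z up.
- gusset_card: Flat white card template fixed to the table, 3 mm thick (top face 3 mm above the table): a round disc of 84 mm diameter, ring at its centre. A thin black ring of 46 mm inner diameter is drawn on it, the smallest of the four rings; it surrounds the base of its weight with 8 mm to spare all round. Origin: on the underside, below the ring's centre; z up.
- reel: Empty wooden reel (loose), standing among the weights, not to be moved: 46 mm diameter flanges, 55 mm high, waist 24 mm. Origin: centre of its underside; z up.
- jar: Small closed glass paint jar with white lid (loose), standing among the weights, not to be moved: 52 mm diameter, 62 mm high. Origin: centre of its underside; z up.
Not all that is in view belongs to the job. Leave any pink or yellow look-alike of the weight_54 alone.

How it is judged:
By the outcome, as a careful person would: the job done as asked, in the order asked, and still so for the second after the job is handed in, with the robot touching nothing.
It also fails if it takes over 120 s, if anything falls off the work surface, if the arm or the gripper's body presses on something with over 40 N, if the wrist force passes 120 N, or if a joint passes its speed limit or range.

ROBOT

A 7-joint arm with a two-finger parallel gripper is mounted at the origin on the work surface. World frame = base frame: x ahead of the robot, y to its left, z up, the work surface at z = 0. Lengths are in m, angles in rad, forces in N, time in s.
With the tool pointing down it reaches from about 0.425 to 0.925 m from the base axis. Payload 6.8 kg.
Tool frame: the origin (TCP) lies midway between the tips of the shut fingers; the grasp point (between the pads) lies 19 mm behind it; x points along the fingers, y is the direction in which the jaws open and shut, and the axes are right-handed (so a half turn about x gives the same grasp; the last joint's range is limited). The gripper opens to 85 mm and grips with 20 to 120 N. Pads are 22 mm wide; open, the fingers measure 114 mm over their backs; the gripper's body (76 mm by 85 mm) begins 54 mm behind the grasp point. The pads swing forward as they close: fully open they stand 13 mm farther back than shut.
Start: joints at [-1.398, 0.477, 0.022, 1.555, -0.011, 1.109, -0.083], TCP at [0.187, 0.649, 0.201] pointing down, gripper open.
Joint ranges: [-2.96, 2.96], [-0.34, 2.1], [-1.41, 1.46], [0.24, 2.44], [-1.37, 4.51], [0.17, 1.92], [-2.96, 2.96]. Speed limits (rad/s): [2.39, 2.39, 3.14, 3.14, 3.14, 3.14, 3.14].

INTERFACE

Orientations are given as a rotation vector (axis times angle).
In Python, from bench import r, viewer, nets gives the robot as it stands.
- The arm moves only by the shell command python3 -m pendant 'ROWS' [FORCE]. ROWS is JSON, one flat list of numbers, 5 for each row, row after row: the finger opening in mm, from 0 to 85.4, then the shift along the tool's x, y, z in mm, then the turn about the tool's x in rad. A call has 1 to 20 rows; each row shifts and turns the commanded pose from where the row before left it, along the tool's axes as they then stand; what a row does not reach is not made up. A row lasts 1/8 s, in which the tool goes at most 62.5 mm and 10.7 degrees, less where a joint would pass 70% of its speed; a pose out of reach is approached as far as the arm can. A call with a gripper value outside its range is refused whole. The fingers move at their own pace and stop on an object; FORCE is the grip in N (left out, the last holds). Time passes only in rows, so rows that do not move let the fingers close. It gives the time, the measured TCP pose, the force and the opening at its end, in the units of the state.
- r.get_obs(): the state, without advancing time (a new reading comes with each control period).
- viewer.grab_frame(name): name is "side" or "top" or "wrist"; returns (picture, depth): 400x640x3 uint8, red, green, blue; 400x640 float32, m along the optical axis (not along the pixel's ray), 0 where there is no reading.
- viewer.calibration(name): a dict with "mtx" (3x3 intrinsics, pixels), "world_to_cam" (4x4, takes a point from world to camera coordinates). Camera axes: x right, y up, looking along -z (the intrinsics and any distortion apply to the point x, -y, -z); pixel columns grow to the right and rows downward; lengths in m; the calibration is good to about 2 mm. A picture is of the moment at which its call begins: read the wrist's pose just before it. calibration takes no time and is no camera call; for the wrist camera it gives the pose at the moment of the call.
- r.hand_in(): hands the job in, once; it reports no verdict.
Trained networks look in the newest picture that a camera, given by its name, has taken for a name from the list of things; names that differ only in an ending like _2 or _b are one class to them, and where a whole thing is asked for, a point or a joint stands for the part that bears it (a point fixed in the world has none). Each returns a list of dicts, best first, with "score" (0 to 1); they miss things now and then, are a little off and sometimes report something else, mostly with a low value. They report only what shows in the picture. A call takes as long as a camera call. They do not tell look-alikes from the thing itself.
- nets.look_for(name, camera): "location" ([x, y, z] in m, in world coordinates, good to about 4 mm: the middle of the surface that is visible of it).
- nets.silhouettes(name, camera): "mask" (400x640 bool, what is visible of it).
The state is a dict: "clock": time; "joints": joint angles; "qvel": joint speeds; "tau": joint torques, N m; "tcp_pos": TCP position; "orientation": TCP orientation; "contact_force": force on the tool from outside, world axes, zero at the start; "moment": the same for the moment, N m; "grip_width": finger opening in m.
Only numpy, scipy, OpenCV 4.12 (cv2) and the standard library are available. Lean on these libraries where they do the work, as an engineer would, in place of code of your own. Each camera call takes 0.05 s, during which the arm holds its last target. There are 200 camera calls.

## Working session

There is one attempt and no reset: what is moved stays moved. The work goes in short steps, Python scripts to look and compute and a shell command to move; the robot and the scene stay as the last step left them, time stands still between calls to the robot, and variables do not carry over. Pictures are saved under pics/ and viewed, about 12 in all and at most 16, crops included, and the job is handed in when it is done.

```bash
ls; mkdir -p pics; python3 - <<'E'
from bench import r, viewer, nets
import cv2
o=r.get_obs(); print({k:o[k] for k in("clock","tcp_pos","orientation","contact_force","grip_width")})
for c in("top","side"):
    p,d=viewer.grab_frame(c); cv2.imwrite(f"pics/{c}0.png",p[:,:,::-1])
    print(c,viewer.calibration(c))
    for n in ["weight_66","weight_54","weight_42","weight_30","yoke_card","pocket_card","collar_card","gusset_card","reel","jar"]:
        print(n,[([round(float(v),3) for v in x["location"]],round(float(x["score"]),2)) for x in nets.look_for(n,c)])
E
```

```text
pics
{'clock': 0.0, 'tcp_pos': array([0.18687416, 0.64791973, 0.20020709]), 'orientation': array([ 0.21892573,  1.55969746, -0.22186792]), 'contact_force': array([ 0.56560027, -0.25121802,  0.98395306]), 'grip_width': 0.08535966154150382}
top {'mtx': array([[365.77951324,   0.        , 320.38082288],
       [  0.        , 365.77951324, 204.85783013],
       [  0.        ,   0.        ,   1.        ]]), 'world_to_cam': array([[-0.00413733, -0.99983831, -0.01749978, -0.04974811],
       [ 0.98787447, -0.00680257,  0.15510565, -0.49198074],
       [-0.15519962, -0.01664586,  0.98774288, -0.75880627],
       [ 0.        ,  0.        ,  0.        ,  1.        ]])}
weight_66 [([0.416, 0.169, 0.014], 0.82), ([0.47, -0.058, 0.016], 0.77), ([0.396, -0.397, 0.012], 0.67), ([0.313, -0.216, 0.015], 0.63), ([0.373, -0.299, 0.016], 0.56), ([0.281, -0.314, 0.015], 0.56), ([0.367, 0.294, 0.03], 0.45)]
weight_54 [([0.416, 0.169, 0.014], 0.82), ([0.47, -0.058, 0.016], 0.77), ([0.396, -0.397, 0.012], 0.67), ([0.313, -0.216, 0.015], 0.63), ([0.373, -0.299, 0.016], 0.56), ([0.281, -0.314, 0.015], 0.56), 
[... 1533 characters left out ...]
0.392, -0.411, 0.013], 0.58), ([0.412, 0.166, 0.014], 0.52)]
weight_42 [([0.464, -0.062, 0.014], 0.9), ([0.31, -0.229, 0.01], 0.8), ([0.366, 0.291, 0.024], 0.72), ([0.374, -0.317, 0.013], 0.58), ([0.392, -0.411, 0.013], 0.58), ([0.412, 0.166, 0.014], 0.52)]
weight_30 [([0.464, -0.062, 0.014], 0.9), ([0.31, -0.229, 0.01], 0.8), ([0.366, 0.291, 0.024], 0.72), ([0.374, -0.317, 0.013], 0.58), ([0.392, -0.411, 0.013], 0.58), ([0.412, 0.166, 0.014], 0.52)]
yoke_card [([0.591, -0.314, 0.0], 0.94)]
pocket_card [([0.58, 0.292, -0.0], 0.58)]
collar_card [([0.656, 0.082, 0.004], 0.79)]
gusset_card [([0.664, -0.111, 0.002], 0.68)]
reel [([0.418, -0.185, 0.038], 0.64)]
jar [([0.475, 0.032, 0.036], 0.76)]
```

View pics/top0.png

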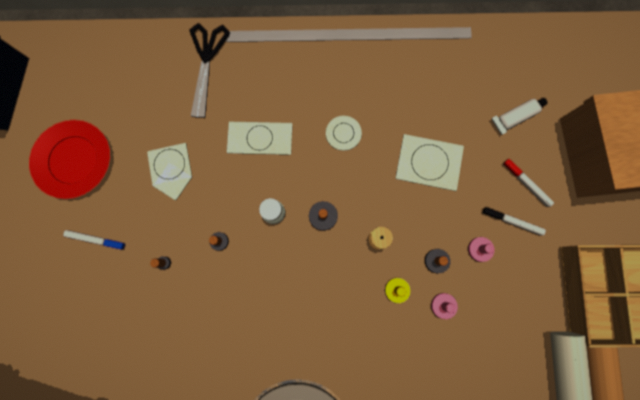

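View pics/side0.png

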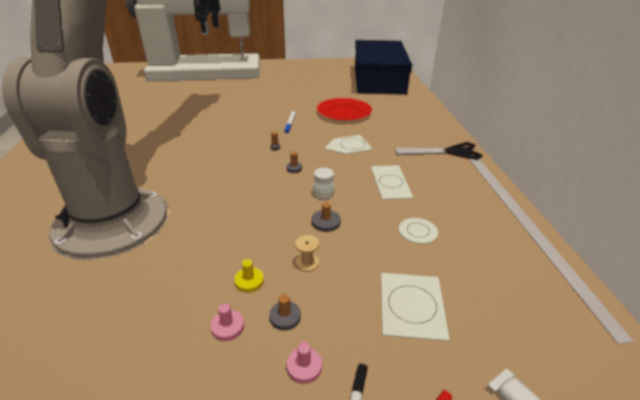

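The top picture shows four dark weights: 66 at (323,215), 54 at (437,260), 42 at (218,241) and 30 at (161,263). The jar is at (271,211) and the reel at (381,238). The pink and yellow ones are decoys. The cards are yoke (430,162), pocket (170,165), collar (260,138) and gusset (344,132). Next I'll rectify the views to measure their positions.

```bash
cat > h.py <<'E'
from bench import r, viewer, nets
import numpy as np, cv2
from scipy.spatial.transform import Rotation as Rt
X0,Y0,S=0.28,-0.45,1000.   # rectified map: col=(y-Y0)*S, row=(x-X0)*S
def rect(pic,cam,z,w=850,h=480):
    c=viewer.calibration(cam); P=c["mtx"]@np.diag([1,-1,-1])@c["world_to_cam"][:3]
    A=np.array([[0,1/S,X0],[1/S,0,Y0],[0,0,z],[0,0,1]])
    return cv2.warpPerspective(pic,P@A,(w,h),flags=cv2.INTER_CUBIC|cv2.WARP_INVERSE_MAP)
def fit(img,x,y,rad,kind,win=14):
    """centre of circle of radius rad (mm): kind 'ring' dark line, 'disc' dark-to-bright edge outward"""
    g=cv2.GaussianBlur(img.min(2) if kind=='ring' else img.max(2),(0,0),1).astype(np.float32)
    t=np.linspace(0,2*np.pi,120,endpoint=False); best=[]
    for dx in np.arange(-win,win+.1,.5):
        for dy in np.arange(-win,win+.1,.5):
            def s(R): return cv2.remap(g,((y-Y0)*S+dy+R*np.sin(t)).astype(np.float32)[None],((x-X0)*S+dx+R*np.cos(t)).astype(np.float32)[None],1)[0]
            v=(s(rad+5)+s(rad-5))/2-s(rad) if kind=='ring' else s(rad+2.5)-s(rad-2.5)
            best.append((np.median(v)+v.mean(),dx,dy))
    b=max(best); return round(x+b[1]/1e3,4),round(y+b[2]/1e3,4),round(float(b[0]),1)
W={66:(.47,-.058),54:(.373,-.302),42:(.416,.169),30:(.366,.292)}
C={66:(.594,-.304),54:(.588,.29),42:(.656,.082),30:(.665,-.107)}
def measure(cam,ws=(66,54,42,30),W=W,rings=True,zb=0):
    p,_=viewer.grab_frame(cam); I=rect(p,cam,.014+zb); J=rect(p,cam,.003)
    for k in ws:
        print(cam,k,"disc",fit(I,*W[k],k/2,'disc'),"ring",fit(J,*C[k],k/2+8.5,'ring') if rings else "")
    return p,I,J
def go(x,y,z):
    o=r.get_obs(); R=Rt.from_rotvec(o["orientation"]); print("tcp",o["tcp_pos"].round(4),"need tool mm",(R.inv().apply(np.array([x,y,z])-o["tcp_pos"])*1e3).round(1))
E
python3 - <<'E'
from h import *
print(Rt.from_rotvec(r.get_obs()["orientation"]).as_matrix().round(3))
for c in("top","side"):
    p,I,J=measure(c); 
    if c=="top": cv2.imwrite("pics/rectJ.png",cv2.resize(J[:,:,::-1],(800,452)))
go(.47,-.058,.15)
E
```

```text
[[-0.     0.277  0.961]
 [ 0.     0.961 -0.277]
 [-1.    -0.    -0.   ]]
top 66 disc (np.float64(0.471), np.float64(-0.057), 103.3) ring (np.float64(0.5965), np.float64(-0.304), 55.6)
top 54 disc (np.float64(0.3705), np.float64(-0.3055), 102.4) ring (np.float64(0.597), np.float64(0.3015), 54.5)
top 42 disc (np.float64(0.4155), np.float64(0.173), 98.7) ring (np.float64(0.6585), np.float64(0.091), 53.9)
top 30 disc (np.float64(0.3685), np.float64(0.2935), 126.4) ring (np.float64(0.669), np.float64(-0.106), 53.5)
side 66 disc (np.float64(0.47), np.float64(-0.0675), 103.7) ring (np.float64(0.596), np.float64(-0.301), 45.3)
side 54 disc (np.float64(0.3695), np.float64(-0.3135), 123.2) ring (np.float64(0.597), np.float64(0.304), 8.3)
side 42 disc (np.float64(0.4155), np.float64(0.163), 86.9) ring (np.float64(0.659), np.float64(0.0955), 17.6)
side 30 disc (np.float64(0.3695), np.float64(0.284), 84.6) ring (np.float64(0.669), np.float64(-0.103), 30.1)
tcp [0.1871 0.6486 0.2012] need tool mm [  51.2 -600.5  467.7]
```

```bash
python3 -m pendant '[60,3,-40,31,0, 60,3,-43,33.5,0, 60,3,-43,33.5,0, 60,3,-43,33.5,0, 60,3,-43,33.5,0, 60,3,-43,33.5,0, 60,4,-43,33.5,0, 60,4,-43,33.5,0, 60,4,-43,33.5,0, 60,4,-43,33.5,0, 60,4,-43,33.5,0, 60,4,-43,33.5,0, 60,4,-43,33.5,0, 60,4,-43,33.5,0, 60,0,0,0,0, 60,0,0,0,0]' 40
python3 - <<'E'
from h import *
p,d=viewer.grab_frame("wrist"); c=viewer.calibration("wrist"); cv2.imwrite("pics/w1.png",p[:,:,::-1])
go(.471,-.0575,.08)
def knob(cam,x,y):
    p,d=viewer.grab_frame(cam); c=viewer.calibration(cam); K=c["mtx"]; v,u=np.mgrid[:400,:640]
    q=np.stack([(u-K[0,2])/K[0,0]*d,-(v-K[1,2])/K[1,1]*d,-d,np.ones_like(d)],-1)@np.linalg.inv(c["world_to_cam"]).T
    m=(np.hypot(q[...,0]-x,q[...,1]-y)<.03)&(q[...,2]>.042)&(q[...,2]<.065)&(d>0)
    P=q[m][:,:3]; return m.sum(),((P.max(0)+P.min(0))/2).round(4) if m.any() else "",np.median(P,0).round(4) if m.any() else ""
print("wristknob",knob("wrist",.471,-.0575))
for k in W: print(k,knob("top",*W[k]))
E
```

```text
clock: 3.2
tcp_pos: [0.4691, -0.0558, 0.1511]
orientation: [0.221, 1.56, -0.22]
contact_force: [-0.7, 1.3, 0.3]
grip_width: 0.0599
tcp [ 0.469  -0.0551  0.1512] need tool mm [71.2 -1.8  2.6]
wristknob (np.int64(411), array([ 0.4714, -0.056 ,  0.0481]), array([ 0.4705, -0.0557,  0.0519]))
66 (np.int64(0), '', '')
54 (np.int64(76), array([ 0.3718, -0.3069,  0.0492]), array([ 0.3718, -0.3062,  0.0522]))
42 (np.int64(74), array([0.4169, 0.1748, 0.0498]), array([0.4176, 0.174 , 0.0519]))
30 (np.int64(82), array([0.3702, 0.2973, 0.0493]), array([0.3701, 0.2953, 0.0515]))
```

View pics/w1.png

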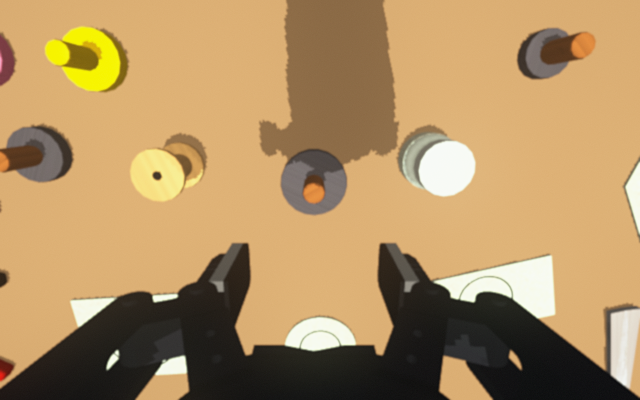

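The wrist picture shows weight_66 at (314,185), clear of the jar at (445,167) and the reel at (158,175). Depth puts the knob at (0.471,-0.056), so I'll descend and grip.

```bash
python3 -m pendant '[60,35,-1,2,0, 60,40,0,0,0, 60,30,0,0,0, 60,17,0,0,0, 60,9,0,0,0, 60,0,0,0,0, 15,0,0,0,0, 15,0,0,0,0, 15,0,0,0,0, 15,0,0,0,0, 15,0,0,0,0, 15,0,0,0,0]' 60; python3 - <<'E'
from h import *
go(.471,-.056,.02); p,d=viewer.grab_frame("wrist"); cv2.imwrite("pics/w2.png",p[:,:,::-1])
E
```

```text
clock: 5.0
tcp_pos: [0.4699, -0.0679, 0.0238]
orientation: [0.223, 1.556, -0.233]
contact_force: [-17.6, -26.2, 52.0]
grip_width: 0.0153
tcp [ 0.4699 -0.0679  0.0238] need tool mm [ 3.8 11.8 -2.4]
```

View pics/w2.png

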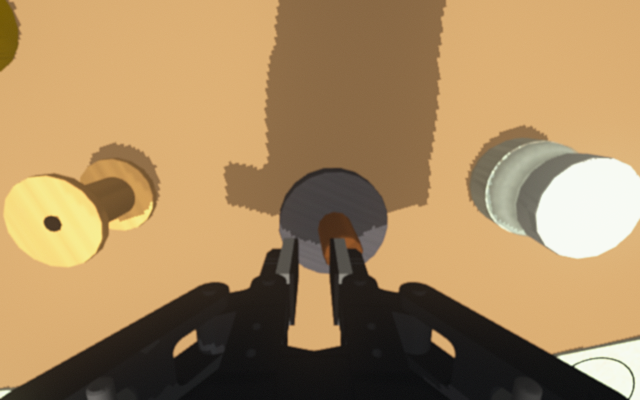

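```bash
cat >> h.py <<'E'
def proj(cam,P):
    c=viewer.calibration(cam); q=c["world_to_cam"]@np.append(P,1); u=c["mtx"]@np.array([q[0],-q[1],-q[2]]); return (u[:2]/u[2]).round(0)
def cloud(cam):
    p,d=viewer.grab_frame(cam); c=viewer.calibration(cam); K=c["mtx"]; v,u=np.mgrid[:400,:640]
    q=np.stack([(u-K[0,2])/K[0,0]*d,-(v-K[1,2])/K[1,1]*d,-d,np.ones_like(d)],-1)@np.linalg.inv(c["world_to_cam"]).T
    return p,d,q[...,:3]
E
python3 - <<'E'
from h import *
o=r.get_obs(); R=Rt.from_rotvec(o["orientation"]).as_matrix(); t=o["tcp_pos"]
print(R.round(3)); print(o)
c=viewer.calibration("wrist"); print("cam in tool",(R.T@(np.linalg.inv(c["world_to_cam"])[:3,3]-t)).round(3), (R.T@-np.linalg.inv(c["world_to_cam"])[:3,2]).round(3))
for a in [0,-.019,.05]: print(a,proj("wrist",t+R@[a,0,0]),proj("wrist",t+R@[a,.01,0]))
p,d,q=cloud("wrist")
for uv in [(340,240),(335,215),(340,258),(288,242),(345,260),(300,200),(370,200),(341,247),(320,180)]: print(uv,q[uv[1],uv[0]].round(4),(R.T@(q[uv[1],uv[0]]-t)*1e3).round(1))
for cam in("side","top"):
    p,_=viewer.grab_frame(cam); u,v=proj(cam,t).astype(int); cv2.imwrite(f"pics/{cam}2.png",cv2.resize(p[max(v-70,0):v+50,u-80:u+80,::-1],(640,480),interpolation=cv2.INTER_CUBIC))
E
```

```text
[[ 0.001  0.287  0.958]
 [-0.007  0.958 -0.287]
 [-1.    -0.006  0.003]]
{'clock': 5.05, 'joints': array([-0.31959645,  0.4470638 ,  0.39932394,  2.18754127, -0.3093912 ,
        0.55794843,  1.58866734]), 'qvel': array([ 0.00099101, -0.00076666,  0.00197771, -0.00023085,  0.00052063,
       -0.00021587,  0.00228321]), 'tau': array([-13.68083686, -25.67037821, -12.0922485 , -16.37237191,
        -5.20987719,  -2.82804631,  -0.1132481 ]), 'tcp_pos': array([ 0.46992354, -0.06793208,  0.0238241 ]), 'orientation': array([ 0.22273339,  1.55627909, -0.23338124]), 'contact_force': array([-17.08097886, -26.81091865,  51.8484369 ]), 'moment': array([-5.55910489,  3.82986319,  0.12672072]), 'grip_width': 0.0145283210762188}
cam in tool [-0.173  0.    -0.068] [0.963 0.001 0.27 ]
0 [313. 232.] [330. 232.]
-0.019 [313. 246.] [332. 246.]
0.05 [313. 207.] [327. 207.]
(340, 240) [ 0.4635 -0.0528  0.0599] [-36.2  12.5 -10.4]
(335, 215) [ 0.4634 -0.0529  0.0244] [ -0.7  12.5 -10.6]
(340, 258) [ 0.4629 -0.054   0.0786] [-54.9  11.  -10.5]
(288, 242) [ 0.4566 -0.0752  0.0627] [-38.8 -11.1 -10.5]
(345, 260) [ 0.4634 -0.0522  0.0804] [-56.7  12.8 -10.5]
(300, 200) [ 0.4509 -0.0699  0.0188] [  5.   -7.3 -17.7]
(370, 200) [ 0.4636 -0.0312  0.0148] [  8.8  33.5 -16.6]
(341, 247) [ 0.463  -0.0528  0.0686] [-44.9  12.2 -10.8]
(320, 180) [ 0.4433 -0.0557  0.017 ] [  6.7   4.1 -29.1]
```

View pics/side2.png

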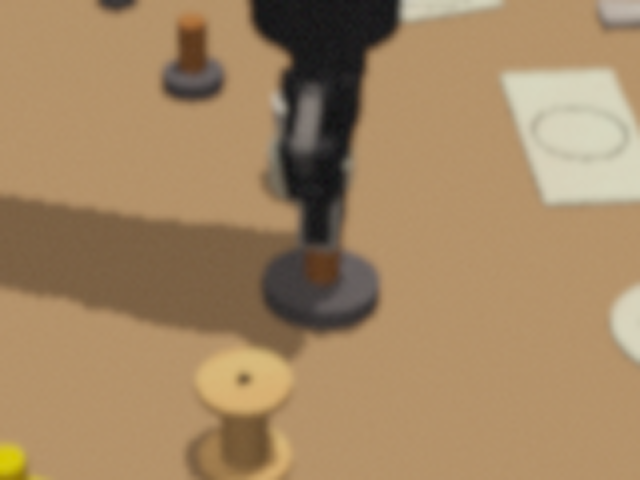

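The side crop shows a finger low beside the knob of weight_66, with the knob still visible at (322,265). I'll check where the fingertips actually are.

```bash
python3 - <<'E'
from h import *
o=r.get_obs(); R=Rt.from_rotvec(o["orientation"]).as_matrix(); t=o["tcp_pos"]
p,d,q=cloud("wrist"); T=((q-t)@R*1e3).round(0).astype(int)
for u in (290,297,333,338,343,350): print(u,[(v,*T[v,u]) for v in range(206,292,6)])
E
cp pics/w2.png pics/x.png; python3 -c "
import cv2; p=cv2.imread('pics/w2.png'); cv2.imwrite('pics/w2c.png',cv2.resize(p[160:310,240:440],(800,600),interpolation=cv2.INTER_CUBIC))"
```

```text
290 [(206, np.int64(5), np.int64(-13), np.int64(-14)), (212, np.int64(4), np.int64(-13), np.int64(-11)), (218, np.int64(6), np.int64(-13), np.int64(-6)), (224, np.int64(6), np.int64(-13), np.int64(-3)), (230, np.int64(6), np.int64(-14), np.int64(1)), (236, np.int64(6), np.int64(-14), np.int64(5)), (242, np.int64(-38), np.int64(-10), np.int64(-10)), (248, np.int64(-45), np.int64(-10), np.int64(-10)), (254, np.int64(-51), np.int64(-9), np.int64(-11)), (260, np.int64(-57), np.int64(-9), np.int64(-10)), (266, np.int64(-62), np.int64(-9), np.int64(-11)), (272, np.int64(-67), np.int64(-8), np.int64(-11)), (278, np.int64(-68), np.int64(-8), np.int64(-9)), (284, np.int64(-68), np.int64(-8), np.int64(-6)), (290, np.int64(-67), np.int64(-8), np.int64(-3))]
297 [(206, np.int64(6), np.int64(-9), np.int64(-14)), (212, np.int64(6), np.int64(-9), np.int64(-10)), (218, np.int64(6), np.int64(-9), np.int64(-6)), (224, np.int64(6), np.int64(-9), np.int64(-3)), (230, np.int64(7), np.int64(-9), np.int64(1)), (236, np.int64(6), np.int64(-9), np.int64(5)), (242, np.int64(-38), np.int64(-7), np.int64(-10)),
[... 2722 characters left out ...]
 (212, np.int64(8), np.int64(22), np.int64(-9)), (218, np.int64(7), np.int64(22), np.int64(-6)), (224, np.int64(-7), np.int64(20), np.int64(-7)), (230, np.int64(-20), np.int64(19), np.int64(-9)), (236, np.int64(-27), np.int64(18), np.int64(-9)), (242, np.int64(-30), np.int64(18), np.int64(-7)), (248, np.int64(-30), np.int64(18), np.int64(-4)), (254, np.int64(-43), np.int64(16), np.int64(-6)), (260, np.int64(-49), np.int64(16), np.int64(-7)), (266, np.int64(-61), np.int64(14), np.int64(-10)), (272, np.int64(-66), np.int64(14), np.int64(-10)), (278, np.int64(-72), np.int64(13), np.int64(-11)), (284, np.int64(-77), np.int64(13), np.int64(-12)), (290, np.int64(-81), np.int64(12), np.int64(-12))]
```

View pics/w2c.png

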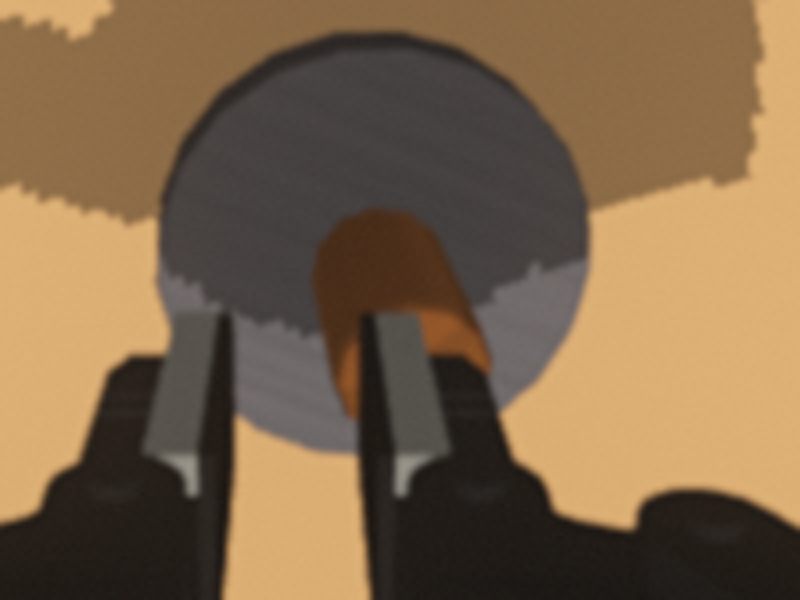

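The crop shows the right finger resting on top of the knob, from about (360,310) to (450,420) in it. The fingertips are about 35 mm behind the reported TCP. I'll lift, open and measure the tip offset before trying again.

```bash
python3 -m pendant '[15,-15,0,0,0, 15,-35,0,0,0, 60,-20,0,0,0, 60,0,0,0,0, 60,0,0,0,0, 60,0,0,0,0]' 
python3 - <<'E'
from h import *
def tips(cam):
    o=r.get_obs(); R=Rt.from_rotvec(o["orientation"]).as_matrix(); t=o["tcp_pos"]
    p,d,q=cloud(cam); T=(q-t)@R*1e3; m=(d>0)&(abs(T[...,1])<55)&(abs(T[...,2])<14)&(T[...,0]<35)&(T[...,0]>-100)&(p.max(2)<120)
    P=T[m]; print(cam,t.round(4),o["grip_width"],m.sum(), "contact",o["contact_force"].round(1))
    for s in(-1,1):
        Q=P[P[:,1]*s>5]
        if len(Q): print(s,"x percentiles",np.percentile(Q[:,0],[50,90,97,100]).round(1),"y at tip",Q[Q[:,0]>Q[:,0].max()-8][:,1:].mean(0).round(1))
    return p
for c in("wrist","side"): p=tips(c)
p,d,q=cloud("top")
z,y=q[...,2],q[...,:2]
m=(np.hypot(q[...,0]-.471,q[...,1]+.056)<.06); print("z near",np.percentile(z[m&(d>0)],[5,50,95]).round(3))
p,d=viewer.grab_frame("side"); u,v=proj("side",r.get_obs()["tcp_pos"]).astype(int); print(u,v)
q=cv2.resize(p[v-70:v+50,u-80:u+80,::-1],(640,480),interpolation=cv2.INTER_CUBIC); cv2.circle(q,(320,280),4,(0,0,255),-1); cv2.imwrite("pics/side3.png",q)
E
```

```text
clock: 6.0
tcp_pos: [0.4702, -0.0576, 0.0894]
orientation: [0.22, 1.561, -0.221]
contact_force: [0.0, 0.2, -0.5]
grip_width: 0.06
wrist [ 0.4702 -0.0576  0.0894] 0.059964999200402325 15492 contact [ 0.   0.2 -0.5]
-1 x percentiles [-87.9 -54.8 -44.3 -35.6] y at tip [-30.7  -2.5]
1 x percentiles [-87.9 -54.9 -44.6 -36.4] y at tip [31.8 -3.1]
side [ 0.4703 -0.0577  0.0894] 0.06015222243353236 222 contact [-0.5  0.2 -0.2]
-1 x percentiles [-60.8 -45.3 -42.6  34.4] y at tip [-8.8 -3.6]
1 x percentiles [-56.4 -43.9 -41.  -40.5] y at tip [30.   7.7]
z near [0.477 0.521 0.575]
326 190
```

View pics/side3.png

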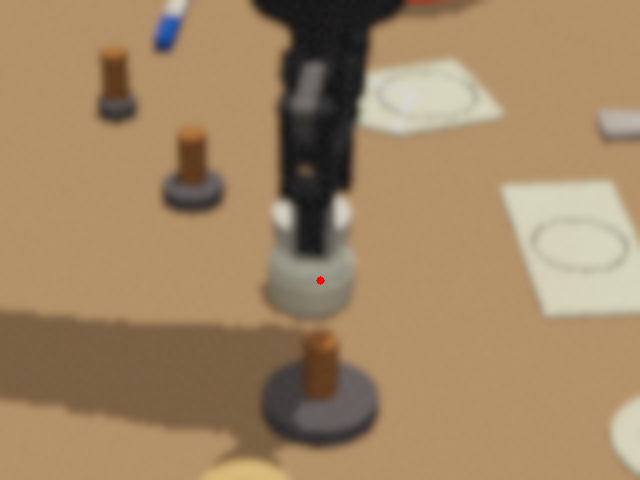

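The side crop has the reported TCP (red dot) at (320,280), while the fingertips end at about (310,250). Both cameras put the tips about 36 mm behind the reported TCP, so the reported TCP reads too low. I'll go lower to compensate, in steps, watching the force.

```bash
python3 -m pendant '[60,35,2,0,0, 60,30,0,0,0, 60,17,0,0,0, 60,10,0,0,0, 60,5,0,0,0, 60,0,0,0,0]'; python3 -m pendant '[15,0,0,0,0, 15,0,0,0,0, 15,0,0,0,0, 15,0,0,0,0, 15,0,0,0,0, 15,0,0,0,0]' 60; python3 - <<'E'
from h import *
p,d=viewer.grab_frame("wrist"); cv2.imwrite("pics/w4.png",p[100:340,120:520,::-1])
E
```

```text
clock: 6.95
tcp_pos: [0.4716, -0.0559, -0.0067]
orientation: [0.221, 1.559, -0.22]
contact_force: [0.9, -0.1, 0.6]
grip_width: 0.0601
clock: 7.7
tcp_pos: [0.4718, -0.0559, -0.0062]
orientation: [0.221, 1.559, -0.22]
contact_force: [-1.3, -0.6, 5.8]
grip_width: 0.018
```

View pics/w4.png

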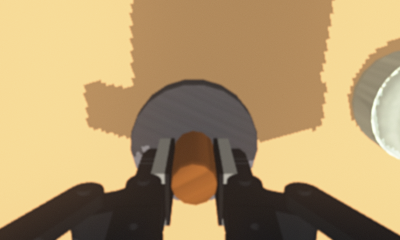

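weight_66 is gripped, with the knob between the pads at (195,170) in the crop. I'll lift it and carry it to the yoke card.

```bash
python3 -m pendant '[15,-15,0,0,0, 15,-30,0,0,0, 15,-35,0,0,0, 15,-10,-15,14,0, 15,0,-29,27,0, 15,0,-32,30,0, 15,0,-32,30,0, 15,0,-32,30,0, 15,0,-31,28,0, 15,0,-20,18,0, 15,0,-12,11,0, 15,0,0,0,0, 15,0,0,0,0]'; python3 - <<'E'
from h import *
go(.596,-.303,.02)
p,d,q=cloud("wrist"); cv2.imwrite("pics/w5.png",p[:,:,::-1])
E
```

```text
clock: 9.38
tcp_pos: [0.5954, -0.3015, 0.0827]
orientation: [0.221, 1.561, -0.219]
contact_force: [-0.2, 0.3, -4.7]
grip_width: 0.0179
tcp [ 0.5954 -0.3015  0.0827] need tool mm [62.7 -1.3  1.1]
```

View pics/w5.png

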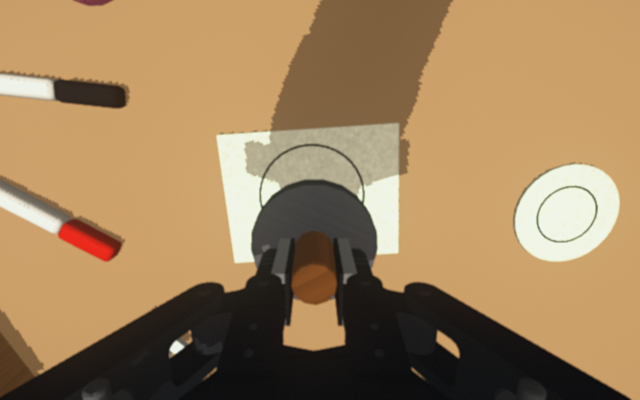

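weight_66 hangs above the yoke ring, which is centred near (312,190). I'll lower it slowly.

```bash
python3 -m pendant '[15,30,-1,1,0, 15,25,0,0,0, 15,15,0,0,0, 15,8,0,0,0, 15,4,0,0,0, 15,1,0,0,0, 15,0,0,0,0]'; python3 -m pendant '[15,1,0,0,0, 15,0,0,0,0]';python3 -m pendant '[15,1,0,0,0, 15,0,0,0,0]'
```

```text
clock: 10.3
tcp_pos: [0.5969, -0.3045, 0.0008]
orientation: [0.22, 1.559, -0.221]
contact_force: [0.0, 0.0, -3.7]
grip_width: 0.0181
clock: 10.55
tcp_pos: [0.5966, -0.3043, -0.0007]
orientation: [0.22, 1.559, -0.22]
contact_force: [-0.3, 0.0, -4.0]
grip_width: 0.018
clock: 10.8
tcp_pos: [0.5965, -0.3042, -0.0019]
orientation: [0.22, 1.56, -0.22]
contact_force: [-0.4, -0.0, -3.0]
grip_width: 0.0181
```

```bash
python3 -m pendant '[15,1,0,0,0, 15,0,0,0,0]'; python3 -m pendant '[15,0.5,0,0,0, 15,0,0,0,0]'
```

```text
clock: 11.05
tcp_pos: [0.5965, -0.3042, -0.0029]
orientation: [0.22, 1.56, -0.22]
contact_force: [-0.4, -0.5, -4.0]
grip_width: 0.0179
clock: 11.3
tcp_pos: [0.5965, -0.3042, -0.003]
orientation: [0.221, 1.56, -0.22]
contact_force: [-2.2, 1.1, 0.7]
grip_width: 0.0182
```

```bash
python3 -m pendant '[50,0,0,0,0, 60,0,0,0,0, 60,0,0,0,0, 60,-20,0,0,0, 60,-40,0,0,0, 60,-40,-5,-15,0, 60,0,-10,-35,0, 60,0,-12,-40,0, 60,0,-12,-40,0, 60,0,-12,-40,0, 60,0,-9,-30,0, 60,0,-4,-15,0, 60,0,0,0,0, 60,0,0,0,0]'; cat >> h.py <<'E'
def knob(cam,x,y):
    p,d,q=cloud(cam)
    m=(np.hypot(q[...,0]-x,q[...,1]-y)<.03)&(q[...,2]>.042)&(q[...,2]<.065)&(d>0)
    P=q[m]; return m.sum(),((P.max(0)+P.min(0))/2).round(4) if m.any() else "",np.median(P,0).round(4) if m.any() else ""
E
python3 - <<'E'
from h import *
print(knob("wrist",.3715,-.3065)); go(.3715,-.3065,-.006)
print("placed66 knob",knob("top",.5965,-.304))
W[66]=(.5965,-.304); measure("top",(66,),W); measure("side",(66,),W,zb=.003)
E
```

```text
clock: 13.05
tcp_pos: [0.374, -0.3063, 0.0971]
orientation: [0.219, 1.558, -0.22]
contact_force: [0.2, -0.6, -0.6]
grip_width: 0.0601
(np.int64(626), array([ 0.3698, -0.3067,  0.0481]), array([ 0.3686, -0.3062,  0.0516]))
tcp [ 0.374  -0.3062  0.097 ] need tool mm [103.   -0.9  -2.4]
placed66 knob (np.int64(78), array([ 0.5972, -0.3038,  0.0514]), array([ 0.5963, -0.303 ,  0.0548]))
top 66 disc (np.float64(0.5955), np.float64(-0.3025), 164.4) ring (np.float64(0.5955), np.float64(-0.3035), 42.5)
side 66 disc (np.float64(0.593), np.float64(-0.31), 164.5) ring (np.float64(0.5955), np.float64(-0.3025), 38.4)
```

weight_66 is within about 1 mm of its ring centre. Next is weight_54.

```bash
python3 -m pendant '[60,30,-1.5,-3.5,0, 60,30,0,0,0, 60,23,0,0,0, 60,13,0,0,0, 60,6,0,0,0, 60,0,0,0,0]'; python3 -m pendant '[15,0,0,0,0, 15,0,0,0,0, 15,0,0,0,0, 15,0,0,0,0, 15,0,0,0,0, 15,0,0,0,0]' 60; python3 -c "
from h import *
go(.597,.302,.1)"
```

```text
clock: 14.0
tcp_pos: [0.3686, -0.3067, -0.0052]
orientation: [0.22, 1.559, -0.22]
contact_force: [0.2, -0.4, 0.6]
grip_width: 0.0599
clock: 14.75
tcp_pos: [0.3688, -0.3069, -0.0046]
orientation: [0.22, 1.558, -0.221]
contact_force: [-0.7, 0.7, 5.2]
grip_width: 0.018
tcp [ 0.3688 -0.3069 -0.0046] need tool mm [-104.5  648.3   50.5]
```

```bash
python3 -m pendant '[15,-15,0,0,0, 15,-30,0,0,0, 15,-35,0,0,0, 15,-10,20,1.6,0, 15,0,40,3,0, 15,0,50,3.9,0, 15,0,50,3.9,0, 15,0,50,3.9,0, 15,0,50,3.9,0, 15,0,50,3.9,0, 15,0,50,3.9,0, 15,0,50,3.9,0, 15,0,50,3.9,0, 15,0,50,3.9,0, 15,0,50,3.9,0, 15,0,50,3.9,0, 15,0,25,2,0, 15,0,13,1,0, 15,0,0,0,0, 15,0,0,0,0]'; python3 - <<'E'
from h import *
go(.597,.302,-.002)
p,d,q=cloud("wrist"); cv2.imwrite("pics/w6.png",p[:,:,::-1])
E
```

```text
clock: 17.25
tcp_pos: [0.5963, 0.2998, 0.0848]
orientation: [0.221, 1.56, -0.223]
contact_force: [0.1, 0.6, -3.1]
grip_width: 0.0182
tcp [0.5963 0.2998 0.0848] need tool mm [86.8  2.4  0.1]
```

View pics/w6.png

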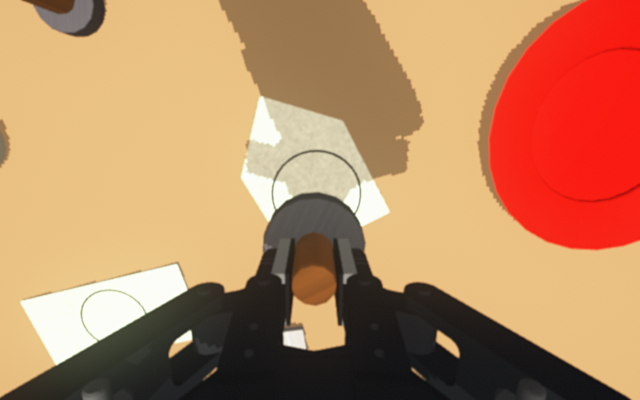

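weight_54 is above the pocket ring, centred near (316,190). I'll lower it.

```bash
python3 -m pendant '[15,30,2,0,0, 15,25,0,0,0, 15,15,0,0,0, 15,9,0,0,0, 15,4,0,0,0, 15,1,0,0,0, 15,0,0,0,0]'; python3 -m pendant '[15,1,0,0,0, 15,0,0,0,0]';python3 -m pendant '[15,1,0,0,0, 15,0,0,0,0]'
```

```text
clock: 18.18
tcp_pos: [0.5975, 0.3042, 0.0013]
orientation: [0.221, 1.559, -0.22]
contact_force: [0.0, -0.3, -2.5]
grip_width: 0.0182
clock: 18.42
tcp_pos: [0.5972, 0.304, -0.0001]
orientation: [0.221, 1.559, -0.22]
contact_force: [-0.8, -0.4, -3.9]
grip_width: 0.0179
clock: 18.68
tcp_pos: [0.597, 0.3039, -0.0014]
orientation: [0.22, 1.56, -0.22]
contact_force: [0.3, 0.1, -2.9]
grip_width: 0.0185
```

```bash
python3 -m pendant '[15,0.5,0,0,0, 15,0,0,0,0]'; python3 -m pendant '[15,0.5,0,0,0, 15,0,0,0,0]'
```

```text
clock: 18.92
tcp_pos: [0.597, 0.304, -0.0015]
orientation: [0.221, 1.56, -0.22]
contact_force: [-1.3, -0.5, 1.5]
grip_width: 0.0182
clock: 19.18
tcp_pos: [0.5971, 0.304, -0.0015]
orientation: [0.221, 1.56, -0.22]
contact_force: [-4.0, -1.8, 5.4]
grip_width: 0.0182
```

```bash
python3 -m pendant '[50,0,0,0,0, 60,0,0,0,0, 60,0,0,0,0, 60,-20,0,0,0, 60,-40,0,0,0, 60,-40,-14,-11,0, 60,0,-28,-22,0, 60,0,-35,-28,0, 60,0,-35,-28,0, 60,0,-32,-25,0, 60,0,-20,-15,0, 60,0,-10,-8,0, 60,0,0,0,0, 60,0,0,0,0]'; python3 - <<'E'
from h import *
print(knob("wrist",.4172,.1745)); go(.4172,.1745,-.006)
print("placed54 knob",knob("top",.597,.304))
W[54]=(.597,.304); measure("top",(54,),W)
E
```

```text
clock: 20.92
tcp_pos: [0.4185, 0.1757, 0.0982]
orientation: [0.221, 1.558, -0.219]
contact_force: [-0.1, -0.5, 0.8]
grip_width: 0.0597
(np.int64(619), array([0.4157, 0.177 , 0.048 ]), array([0.4144, 0.1772, 0.0516]))
tcp [0.4184 0.1756 0.098 ] need tool mm [104.   -1.5  -1. ]
placed54 knob (np.int64(83), array([0.5988, 0.3014, 0.0507]), array([0.598 , 0.3   , 0.0537]))
top 54 disc (np.float64(0.5965), np.float64(0.2995), 163.8) ring (np.float64(0.5965), np.float64(0.301), 47.4)
```

```bash
python3 -m pendant '[60,30,0,-2.5,0, 60,30,0,0,0, 60,23,0,0,0, 60,14,0,0,0, 60,6,0,0,0, 60,0,0,0,0]'; python3 -m pendant '[15,0,0,0,0, 15,0,0,0,0, 15,0,0,0,0, 15,0,0,0,0, 15,0,0,0,0, 15,0,0,0,0]' 60; python3 -c "
from h import *
go(.6585,.092,.1)"
```

```text
clock: 21.82
tcp_pos: [0.4151, 0.1755, -0.0052]
orientation: [0.221, 1.559, -0.22]
contact_force: [-0.0, -0.4, 0.4]
grip_width: 0.06
clock: 22.58
tcp_pos: [0.4153, 0.1758, -0.0047]
orientation: [0.221, 1.559, -0.22]
contact_force: [-1.8, 0.3, 6.4]
grip_width: 0.018
tcp [ 0.4153  0.1758 -0.0047] need tool mm [-104.6  -13.   256.9]
```

```bash
python3 -m pendant '[15,-15,0,0,0, 15,-30,0,0,0, 15,-35,0,0,0, 15,-10,-1,20,0, 15,0,-2,40,0, 15,0,-2.5,50,0, 15,0,-2.5,50,0, 15,0,-2.5,47,0, 15,0,-1.5,30,0, 15,0,-1,19,0, 15,0,0,0,0, 15,0,0,0,0]'; python3 - <<'E'
from h import *
go(.6585,.092,-.002)
p,d,q=cloud("wrist"); cv2.imwrite("pics/w7.png",p[:,:,::-1])
E
```

```text
clock: 24.08
tcp_pos: [0.656, 0.0923, 0.0847]
orientation: [0.22, 1.561, -0.22]
contact_force: [0.2, 0.7, -1.9]
grip_width: 0.0179
tcp [0.656  0.0923 0.0847] need tool mm [86.7  0.4  2.6]
```

View pics/w7.png

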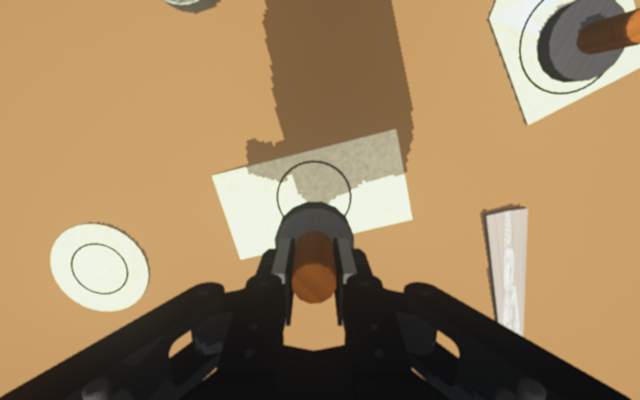

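weight_42 is above the collar ring at (314,195). weight_54 sits inside its ring at top right, allowing for parallax.

```bash
python3 -m pendant '[15,30,0,2,0, 15,25,0,0,0, 15,15,0,0,0, 15,9,0,0,0, 15,4,0,0,0, 15,1,0,0,0, 15,0,0,0,0]'; python3 -m pendant '[15,1,0,0,0, 15,0,0,0,0]';python3 -m pendant '[15,1,0,0,0, 15,0,0,0,0]';python3 -m pendant '[15,0.5,0,0,0, 15,0,0,0,0]'
```

```text
clock: 25.0
tcp_pos: [0.6596, 0.0915, 0.0013]
orientation: [0.221, 1.559, -0.22]
contact_force: [0.7, 0.2, -1.6]
grip_width: 0.0183
clock: 25.25
tcp_pos: [0.6592, 0.0914, -0.0001]
orientation: [0.221, 1.559, -0.22]
contact_force: [0.3, 0.0, -2.3]
grip_width: 0.0183
clock: 25.5
tcp_pos: [0.6591, 0.0915, -0.0014]
orientation: [0.22, 1.56, -0.22]
contact_force: [-0.7, -1.0, -1.4]
grip_width: 0.018
clock: 25.75
tcp_pos: [0.6592, 0.0914, -0.0016]
orientation: [0.221, 1.559, -0.22]
contact_force: [-1.0, -0.7, 1.6]
grip_width: 0.0182
```

```bash
python3 -m pendant '[50,0,0,0,0, 60,0,0,0,0, 60,0,0,0,0, 60,-20,0,0,0, 60,-40,0,0,0, 60,-40,5,-15,0, 60,0,12,-34,0, 60,0,16,-46,0, 60,0,16,-46,0, 60,0,16,-46,0, 60,0,16,-46,0, 60,0,15,-42,0, 60,0,10,-30,0, 60,0,7,-20,0, 60,0,4,-10,0, 60,0,0,0,0, 60,0,0,0,0]'; python3 - <<'E'
from h import *
print(knob("wrist",.3702,.2955)); go(.3702,.296,-.006)
print("placed42 knob",knob("top",.659,.0915))
W[42]=(.659,.0915); measure("top",(42,),W)
E
```

```text
clock: 27.88
tcp_pos: [0.3707, 0.2962, 0.0985]
orientation: [0.222, 1.559, -0.221]
contact_force: [0.8, -0.7, -0.3]
grip_width: 0.06
(np.int64(622), array([0.3682, 0.2991, 0.048 ]), array([0.3671, 0.2994, 0.0517]))
tcp [0.3706 0.296  0.0984] need tool mm [104.4  -0.2  -0.5]
placed42 knob (np.int64(75), array([0.6599, 0.0905, 0.0497]), array([0.6591, 0.0893, 0.0547]))
top 42 disc (np.float64(0.6565), np.float64(0.0895), 159.0) ring (np.float64(0.658), np.float64(0.091), 44.6)
```

```bash
python3 -m pendant '[60,30,1.5,-2,0, 60,30,0,0,0, 60,23,0,0,0, 60,14,0,0,0, 60,6,0,0,0, 60,0,0,0,0]'; python3 -m pendant '[15,0,0,0,0, 15,0,0,0,0, 15,0,0,0,0, 15,0,0,0,0, 15,0,0,0,0, 15,0,0,0,0]' 60; python3 -c "
from h import *
go(.669,-.106,.085)"
```

```text
clock: 28.78
tcp_pos: [0.3684, 0.2987, -0.0047]
orientation: [0.221, 1.559, -0.221]
contact_force: [-0.9, 0.2, -0.1]
grip_width: 0.0599
clock: 29.52
tcp_pos: [0.3684, 0.299, -0.0041]
orientation: [0.221, 1.559, -0.22]
contact_force: [-1.0, -1.4, 5.8]
grip_width: 0.0181
tcp [ 0.3684  0.299  -0.0041] need tool mm [ -89.4 -305.7  401.1]
```

```bash
python3 -m pendant '[15,-15,0,0,0, 15,-30,0,0,0, 15,-35,0,0,0, 15,-10,-15,20,0, 15,0,-27,36,0, 15,0,-33.3,43.8,0, 15,0,-33.3,43.8,0, 15,0,-33.3,43.8,0, 15,0,-33.3,43.8,0, 15,0,-33.3,43.8,0, 15,0,-33.3,43.8,0, 15,0,-33.3,43.8,0, 15,0,-18.7,23.5,0, 15,0,-12,15,0, 15,0,0,0,0, 15,0,0,0,0]'; python3 - <<'E'
from h import *
go(.669,-.105,-.001)
p,d,q=cloud("wrist"); cv2.imwrite("pics/w8.png",p[:,:,::-1])
E
```

```text
clock: 31.52
tcp_pos: [0.6682, -0.1043, 0.0851]
orientation: [0.22, 1.561, -0.218]
contact_force: [0.4, -0.3, -1.4]
grip_width: 0.0179
tcp [ 0.6682 -0.1043  0.0851] need tool mm [86.1 -0.5  1.1]
```

View pics/w8.png

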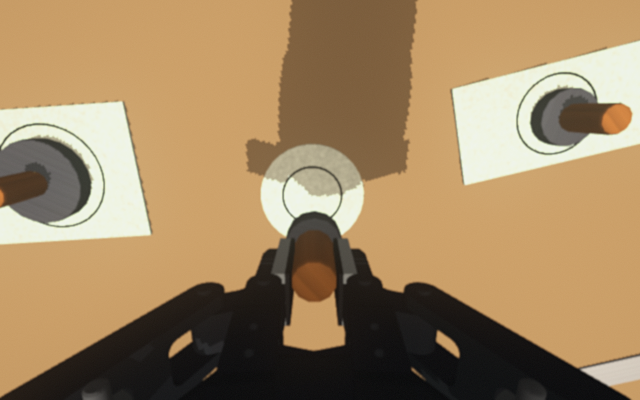

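weight_30 is above the gusset ring at (312,193). The discs of 66 and 42 both sit inside their rings.

```bash
python3 -m pendant '[15,30,-0.5,0.5,0, 15,25,0,0,0, 15,15,0,0,0, 15,9,0,0,0, 15,4,0,0,0, 15,1,0,0,0, 15,0,0,0,0]'; python3 -m pendant '[15,1,0,0,0, 15,0,0,0,0]';python3 -m pendant '[15,0.5,0,0,0, 15,0,0,0,0]';python3 -m pendant '[15,0.5,0,0,0, 15,0,0,0,0]'
```

```text
clock: 32.45
tcp_pos: [0.6696, -0.107, 0.0018]
orientation: [0.221, 1.559, -0.22]
contact_force: [0.7, 0.8, -1.1]
grip_width: 0.0177
clock: 32.7
tcp_pos: [0.6692, -0.1069, 0.0003]
orientation: [0.221, 1.559, -0.22]
contact_force: [0.8, -0.1, -1.3]
grip_width: 0.0184
clock: 32.95
tcp_pos: [0.6691, -0.1069, -0.0003]
orientation: [0.22, 1.56, -0.22]
contact_force: [-0.2, 0.6, -0.6]
grip_width: 0.0179
clock: 33.2
tcp_pos: [0.6691, -0.1069, -0.0009]
orientation: [0.22, 1.56, -0.22]
contact_force: [0.7, 0.3, -0.9]
grip_width: 0.0184
```

```bash
python3 -m pendant '[15,0.5,0,0,0, 15,0,0,0,0]'
```

```text
clock: 33.45
tcp_pos: [0.6693, -0.1069, -0.001]
orientation: [0.22, 1.559, -0.22]
contact_force: [-1.2, 0.2, 2.9]
grip_width: 0.018
```

It's in contact. I'll release, lift well clear and back off toward the robot's left so the top view is unblocked.

```bash
python3 -m pendant '[50,0,0,0,0, 60,0,0,0,0, 60,0,0,0,0, 60,-20,0,0,0, 60,-40,0,0,0, 60,-50,0,0,0, 60,-50,0,0,0, 60,-20,20,-5,0, 60,0,50,-5,0, 60,0,50,-10,0, 60,0,50,-10,0, 60,0,50,-10,0, 60,0,50,-10,0, 60,0,50,-10,0, 60,0,50,-10,0, 60,0,50,-10,0, 60,0,40,0,0, 60,0,20,0,0, 60,0,0,0,0]'; python3 - <<'E'
from h import *
p,_=viewer.grab_frame("top")
W={66:(.5965,-.304),54:(.597,.302),42:(.659,.091),30:(.669,-.106)}
J=rect(p,"top",.003); I=rect(p,"top",.017)
for k in W: print(k,fit(I,*W[k],k/2,'disc'),fit(J,*C[k],k/2+8.5,'ring'),knob("top",*W[k]))
for n in("reel","jar"): print(n,[x["location"] for x in nets.look_for(n,"top")[:1]])
cv2.imwrite("pics/end.png",p[:,:,::-1])
E
```

```text
clock: 35.83
tcp_pos: [0.7249, 0.3786, 0.1794]
orientation: [0.219, 1.559, -0.218]
contact_force: [-0.4, -0.7, -0.1]
grip_width: 0.06
66 (np.float64(0.5945), np.float64(-0.3015), 160.2) (np.float64(0.5955), np.float64(-0.3035), 41.9) (np.int64(80), array([ 0.5972, -0.3038,  0.0504]), array([ 0.5961, -0.303 ,  0.0549]))
54 (np.float64(0.596), np.float64(0.2985), 156.4) (np.float64(0.5965), np.float64(0.301), 46.1) (np.int64(85), array([0.5983, 0.3017, 0.0506]), array([0.5978, 0.2991, 0.054 ]))
42 (np.float64(0.656), np.float64(0.0895), 160.2) (np.float64(0.658), np.float64(0.091), 44.9) (np.int64(76), array([0.6601, 0.0904, 0.0503]), array([0.6582, 0.0895, 0.0545]))
30 (np.float64(0.665), np.float64(-0.1065), 171.5) (np.float64(0.6685), np.float64(-0.106), 43.6) (np.int64(75), array([ 0.6694, -0.1081,  0.05  ]), array([ 0.6684, -0.1078,  0.0547]))
reel [[0.42, -0.1808, 0.0559]]
jar [[0.4738, 0.0534, 0.0614]]
```

View pics/end.png

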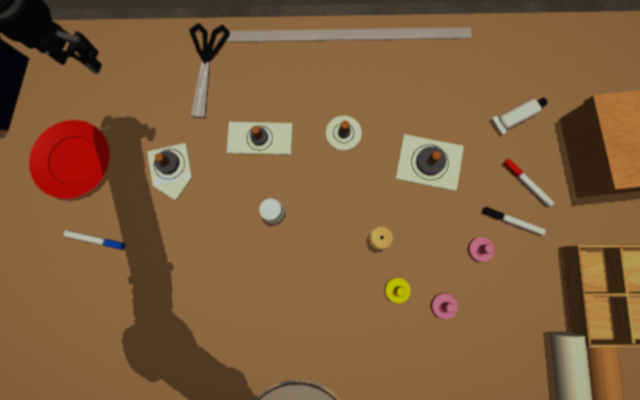

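The final top view shows each weight upright inside its own ring: (430,162), (168,163), (259,137) and (344,131). The jar and reel haven't moved, and the arm is clear.

```bash
python3 -c "
from bench import r
print(r.hand_in())"
```

```text
the job is handed in; nothing more can be done
None
```

All four weights stand upright and released in their rings: 66 on the yoke card, 54 on the pocket card, 42 on the collar card and 30 on the gusset card. I set them down in that order, each lowered until the wrist force showed contact. The job was handed in at about 36 s on the robot's clock.

- **Final checks:** from the top camera, the knob depth and the disc fit both put each weight within about 4 mm of its ring centre, against 8 mm allowed. The two disagreed by 2–4 mm, because the dark side of each disc biases the disc fit. The jar and reel are where they were to within the networks' accuracy, the pink and yellow look-alikes are untouched, and the arm was clear.
- **Failed first grasp:** the first try on weight_66 came down with a finger on top of its knob, reading about 52 N vertically (about 61 N in all) at the wrist. That is below the 120 N wrist limit. The 40 N limit is for the arm or the gripper's body; the pictures showed only a fingertip touching, but I can't rule out that this counts against the job.
- **TCP offset:** the cause was that both cameras put the fingertips about 36 mm behind the reported TCP. I went about 30 mm lower for every later grasp, and all of those held first time.

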